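# Draw the sander's catch tray out with the chip hook

## Task

The catch tray under the disc sander needs emptying. There are sharp offcuts in it, so keep your fingers off it: take the chip hook, reach in under the sander's work table, catch the pull eye on the tray's front and draw the tray out as far as it will go. Then unhook, lay the hook back down flat on the bench clear of the tray, and do not knock the hammer, the can or the yellow bin about.

Things in the scene. Friction and masses are not known exactly. Their poses are not given: they have to be found in the camera images.
- sander: grey bench disc sander, fixed. Origin: bench level, middle of the front face of its plinth (70 mm high, 340 mm wide). +x points horizontally into the machine, so its front looks along -x; y runs across the front, z up. The tray slides in the plinth, in front of and above it hangs the work table. Disc, housing and motor rise to 285 mm behind x = +10 mm
- table_edge (a point): middle of the front edge of the sander's aluminium work table, the ledge over the tray, at its underside: sander x = -125, z = 132 mm. Table: 310 mm wide, 18 mm thick, from here back to x = +10 mm. Under it two brackets at y = +-122 to +-134, x = -85 to 0, above z = 47 mm, each with a lock knob outside it; else the space before the tray is empty. Axes as the sander's
- tray: steel catch tray, yellow front 244 mm wide, z 11 to 59 mm, front face at tray x = -4 mm. Slides out of the plinth along the sander's -x. Axes as the sander's; its origin is the sander's origin when shut and lies at sander x = -150 mm at the full-out stop. Starts up to 12 mm open. Slides stiffly (3 N, about 1 N more at 0.1 m/s), no spring, stays where it is left
- eye (a point): centre of the opening of the dark steel pull eye mid-front of the tray, 34 mm above the bench, tray x = -20.5, y = 0. A loop of 6 mm round bar in the upright plane y = 0, so the opening is entered sideways, along y. Opening 32 mm high (z 18 to 50), 33 mm deep from the yellow front to the upright outer bar (axis at tray x = -40). Shut, it is 105 mm in from the table's edge
- hook: loose chip hook, about 0.16 kg, lying flat: flat-sided orange handle 130 x 24 x 28 mm high, then a straight 6 mm steel rod with a bent prong. Origin: underside of the handle's middle; x along the rod to the prong, z up. Handle x = -65 to +65; rod axis at y = 0, z = 14. Centre of mass near x = 35 mm
- hook_bend (a point): the hook's bend, on the rod axis: hook x = 225, y = 0, z = 14 mm. From here the prong, 6 mm round, runs 30 mm to the hook's +y (left, seen from the handle), level with the rod, its tip leaning 6 mm back towards the handle
- hammer: bystander: loose hammer, 280 mm long, lying on the bench; origin on its underside
- can: bystander: loose can of 60 mm diameter, 85 mm high, upright; origin at the centre of its underside
- bin: bystander: loose open yellow bin 90 x 110 x 50 mm high; origin at the centre of its underside

How it is judged (in metres and radians):
On the way, in this order (a step that is already met when the one before it is completed fails the run):
1. the hook is drawing the tray: it bears on the tray while the tray is at least 60 mm out (x of tray in the frame of sander below -0.06 m and contact force between hook and tray above 0.5 N), for 0.1 s.
2. the tray is drawn out to within 12 mm of its stop (x of tray in the frame of sander below -0.138 m), for 0.1 s.
At the end, for the whole second after the job is handed in: the tray is within 12 mm of its full-out stop (at least 138 mm out) and at rest; the hook lies still and flat on the bench (tilt under 0.15 rad), not touching the tray, its bend at least 50 mm from the middle of the eye (x of tray in the frame of sander below -0.138 m and height (world z) of hook below 0.012 m and height (world z) of hook_bend below 0.03 m and angle between hook's own z axis and vertical below 0.15 rad and contact force between hook and tray below 0.1 N and horizontal distance between hook_bend and eye above 0.05 m and linear speed of each of hook, tray below 0.02 m/s).
It fails at once if the fingers or arm touch the tray (over 1 N) (contact force between any of the fingers, the arm and tray above 1 N).
It fails at once if hammer, can or bin moved by more than 30 mm (distance of any of hammer, can, bin from where it was at the start of the episode above 0.03 m).
It fails at once if the can is tipped (angle between can's own z axis and vertical above 0.5 rad).
It also fails if it takes over 51 s, if anything falls off the work surface, if the arm or the gripper's body presses on something with over 40 N, if the wrist force passes 120 N, or if a joint passes its speed limit or range.

## Robot

A 6-joint arm with a two-finger parallel gripper is mounted at the origin on the work surface. World frame = base frame: x ahead of the robot, y to its left, z up, the work surface at z = 0. Lengths are in mm, angles in rad, forces in N, time in s.
With the tool pointing down it reaches from about 300 to 775 mm from the base axis. Payload 14.6 kg.
Tool frame: the origin (TCP) lies between the finger pads; the fingertips stand 8 mm ahead of it and the grasp point (between the pads) lies 11 mm behind it; x points along the fingers, y is the direction in which the jaws open and shut, and the axes are right-handed (so a half turn about x gives the same grasp; the last joint's range is limited). The gripper opens to 94 mm and grips with 3 to 60 N. Pads are 16 mm wide; open, the fingers measure 119 mm over their backs; the gripper's body (75 mm by 177 mm) begins 78 mm behind the grasp point.
Start: joints at [1.124, 0.3, 1.521, -0, 1.321, -0.067], TCP at [203.901, 510.797, 213.446] pointing down, gripper open.
Joint ranges: [-3.03, 3.03], [-0.79, 2.21], [0.23, 2.52], [-1.04, 4.18], [0, 3.07], [-2.55, 2.55]. Speed limits (rad/s): [2.22, 2.22, 2.57, 3.14, 3.14, 3.14].

## Interface

Orientations are given as [roll, pitch, yaw] about the fixed x, y, z axes, in that order (R = Rz(yaw) Ry(pitch) Rx(roll)).
In Python, from cell import telemetry, camera, calibration, order gives the robot as it stands.
- The arm moves only by the shell command python3 -m handwheel 'ROWS' [FORCE]. ROWS is JSON, a list of rows, each a list of 7 numbers: the turn, a rotation vector about the tool's x, y, z as a fraction of full scale, then the shift along the tool's x, y, z as a fraction of full scale, then the opening, from 0 (shut) to 1 (fully open). A call has 1 to 12 rows; each row is the pose to reach, as a shift and turn from the pose measured when the call began, along the tool's axes at that moment, turning the shorter way round; what a row does not reach only later rows make up. Full scale, the value 1, is 300 mm for a shift and pi rad for a turn. A row lasts 1/8 s, in which the tool goes at most 62.5 mm and 10.7 degrees, less where a joint would pass 70% of its speed; a pose out of reach is approached as far as the arm can. A call with a number of a shift or a turn outside -1 to 1 is refused whole. A call with a gripper value outside its range is refused whole. The fingers move at their own pace and stop on an object; FORCE is the grip in N (left out, the last holds). Time passes only in rows, so rows that repeat a pose let the fingers close. It gives the time, the measured TCP pose, the force and the opening at its end, in the units of the state.
- telemetry.read_state(): the state, without advancing time (a new reading comes with each control period).
- camera(name): name is "scene" or "top" or "wrist"; returns the picture (384x512x3 uint8, red, green, blue); there is no depth.
- calibration(name): a dict with "fov_y" (degrees; the focal length in pixels is half the picture's height over the tangent of half this angle, whatever the lens; pixels are square), "cx", "cy" (the principal point, pixels), "k1" (the pictures are not rectified: a ray, as slopes to the right and down, at radius r is drawn at 1 + k1 r^2 times it, then the intrinsics apply), "position" and "attitude" of the camera in the world. Camera axes: x right, y down, z forward; pixel columns grow to the right and rows downward; lengths in mm; the calibration is good to about 2 mm. A picture is of the moment at which its call begins: read the wrist's pose just before it. calibration takes no time and is no camera call; for the wrist camera it gives the pose at the moment of the call.
- order.sign_off(): hands the job in, once; it reports no verdict.
The state is a dict: "clock": time; "joints": joint angles; "qd": joint speeds; "effort": joint torques, N m; "eef_pos": TCP position; "eef_rot": TCP orientation; "wrist_force": force on the tool from outside, world axes, zero at the start; "moment": the same for the moment, N m; "finger_gap": finger opening in mm.
Only numpy, scipy, OpenCV 4.12 (cv2) and the standard library are available. Lean on these libraries where they do the work, as an engineer would, in place of code of your own. Each camera call takes 0.05 s, during which the arm holds its last target.

## Working session

There is one attempt and no reset: what is moved stays moved. The work goes in short steps, Python scripts to look and compute and a shell command to move; the robot and the scene stay as the last step left them, time stands still between calls to the robot, and variables do not carry over. Pictures are saved under pics/ and viewed, and the job is handed in when it is done.

```bash
ls; mkdir -p pics; python3 - <<'E'
from cell import telemetry, camera, calibration, order
import cv2
for n in ["scene","top","wrist"]:
    print(n,calibration(n)); im=camera(n); cv2.imwrite(f"pics/{n}0.png",cv2.cvtColor(im,cv2.COLOR_RGB2BGR))
print(telemetry.read_state())
E
```

```text
pics
scene {'fov_y': 55.82418405186625, 'cx': 252.5666178902346, 'cy': 193.242934960998, 'k1': -0.013682813413522387, 'position': array([ 335.9918321 , -378.57380318, 1178.58642858]), 'attitude': array([-2.80462527,  0.00636118, -0.91567223])}
top {'fov_y': 45.646969060958554, 'cx': 256.64809830599285, 'cy': 194.82057587742523, 'k1': -0.004271110776395161, 'position': array([ 506.36031873, -139.29253513, 1383.75900436]), 'attitude': array([-3.06071273, -0.02057575, -1.57941427])}
wrist {'fov_y': 65.37613918357181, 'cx': 258.1961325275454, 'cy': 190.93664914394284, 'k1': -0.0647407920315667, 'position': array([131.35395063, 539.25705481, 384.39599794]), 'attitude': array([2.86702864e+00, 1.74466330e-03, 1.18954438e+00])}
{'clock': 0.15, 'joints': array([ 1.12440448e+00,  3.00393196e-01,  1.52140877e+00, -1.09442512e-05,
        1.32068655e+00, -6.66238405e-02]), 'qd': array([-0.0009759 , -0.00171958, -0.001489  , -0.00042609,  0.0013293 ,
        0.00141471]), 'effort': array([ 1.48657058e-03, -5.31963515e+01, -3.52816701e+01,  7.08766049e-02,
        2.35782936e-02, -6.45863702e-05]), 'eef_pos': array([203.82786953, 510.64419711, 213.00195113]), 'eef_rot': array([-1.6255871 ,  1.5699004 , -2.00535239]), 'wrist_force': array([-0.25175576, -0.455652  , -0.17378902]), 'moment': array([-0.01295441, -0.01566718, -0.08686642]), 'finger_gap': 94.2711875675831}
```

View pics/scene0.png

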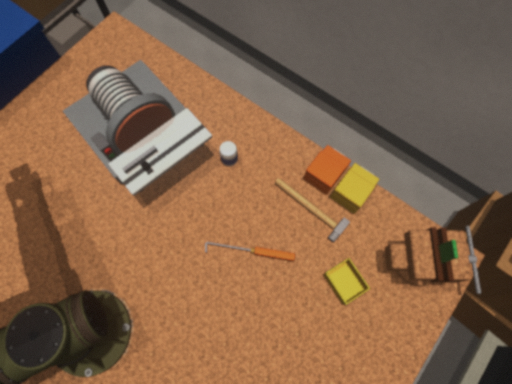

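View pics/top0.png

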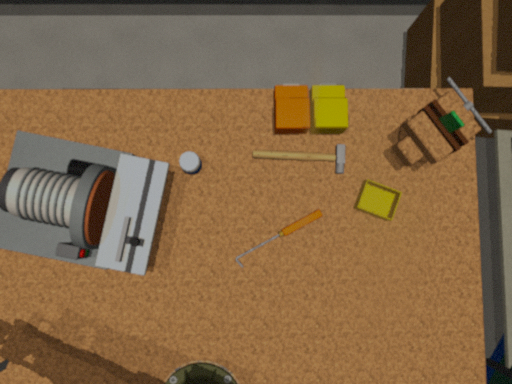

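View pics/wrist0.png

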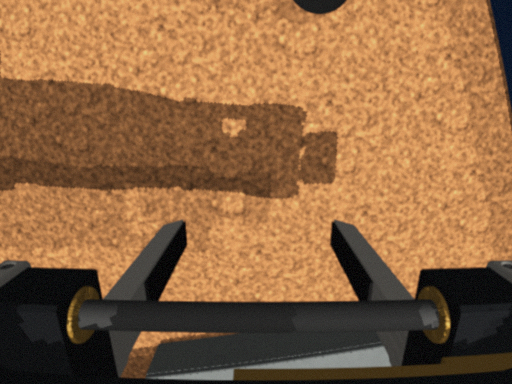

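```bash
cat > h.py <<'E'
import numpy as np, cv2
from scipy.spatial.transform import Rotation as R
from cell import telemetry, camera, calibration
def ray(c,u,v):
    f=192/np.tan(np.radians(c['fov_y'])/2)
    K=np.array([[f,0,c['cx']],[0,f,c['cy']],[0,0,1.]])
    p=cv2.undistortPoints(np.array([[[u,v]]],float),K,np.array([c['k1'],0,0,0,0.]))[0,0]
    d=R.from_euler('xyz',c['attitude']).as_matrix()@np.array([p[0],p[1],1])
    return np.array(c['position']),d
def onz(c,u,v,z):
    o,d=ray(c,u,v); return o+d*(z-o[2])/d[2]
def proj(c,P):
    f=192/np.tan(np.radians(c['fov_y'])/2)
    q=R.from_euler('xyz',c['attitude']).as_matrix().T@(np.array(P,float)-c['position'])
    s=q[:2]/q[2]; s=s*(1+c['k1']*(s@s)); return s*f+np.array([c['cx'],c['cy']])
def crop(im,x0,y0,x1,y1,k,name):
    c=cv2.cvtColor(im[y0:y1,x0:x1],cv2.COLOR_RGB2BGR)
    cv2.imwrite(name,cv2.resize(c,None,fx=k,fy=k,interpolation=cv2.INTER_CUBIC))
E
python3 - <<'E'
import cv2,numpy as np
for n,b,k in [("top",(90,140,340,290),3),("scene",(100,100,310,280),3.3)]:
    im=cv2.imread(f"pics/{n}0.png"); x0,y0,x1,y1=b
    cv2.imwrite(f"pics/{n}0c.png",cv2.resize(im[y0:y1,x0:x1],None,fx=k,fy=k,interpolation=cv2.INTER_CUBIC))
E
```

```text
(no output)
```

View pics/top0c.png

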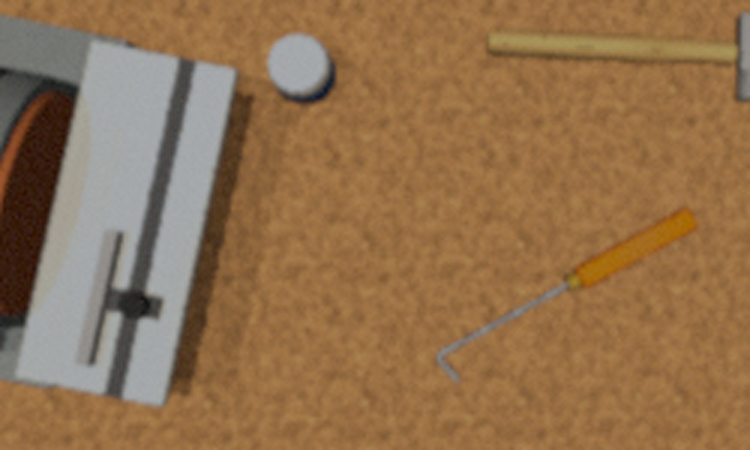

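View pics/scene0c.png

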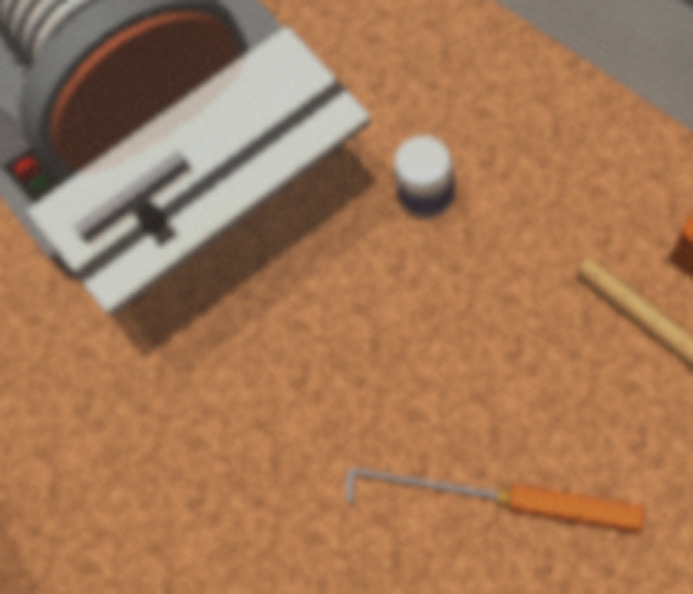

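```bash
python3 - <<'E'
from h import *
T=calibration('top');S=calibration('scene')
t=lambda u,v,z:onz(T,u/3+90,v/3+140,z)
s=lambda u,v,z:onz(S,u/3.3+100,v/3.3+100,z)
np.set_printoptions(precision=1,suppress=True)
for nm,a,b,z in [("farcorner",(236,68),(370,120),150),("nearcorner",(165,404),(110,311),150),("butt",(690,217),(643,517),20),("bend",(440,357),(352,470),14),("tip",(457,380),(350,502),14),("can",(299,64),(423,162),85)]:
    print(nm,t(*a,z),s(*b,z))
E
```

```text
farcorner [695.5  73.  150. ] [691.7  65.5 150. ]
nearcorner [394.9 133.7 150. ] [396.8 129.8 150. ]
butt [ 562.7 -357.9   20. ] [ 565.3 -363.3   20. ]
bend [ 425.9 -107.3   14. ] [ 429.8 -108.8   14. ]
tip [ 403.1 -124.    14. ] [ 404.3 -127.6   14. ]
can [709.   24.2  85. ] [710.   20.4  85. ]
```

```bash
cat >> h.py <<'E'
def state():
    s=telemetry.read_state(); return s['eef_pos'],R.from_euler('xyz',s['eef_rot'])
def Rtool(x,y):
    x=np.array(x,float);x/=np.linalg.norm(x);y=np.array(y,float);y-=x*(x@y);y/=np.linalg.norm(y)
    return R.from_matrix(np.c_[x,y,np.cross(x,y)])
def row(p,Rt,verbose=True):
    p0,R0=state()
    d=R0.inv().apply(np.array(p)-p0)/300; w=(R0.inv()*Rt).as_rotvec()/np.pi
    n=max(np.linalg.norm(d)*300/62.5,np.linalg.norm(w)*180/10.7)
    print([round(float(v),4) for v in [*w,*d]],"rows>=%.1f"%n)
E
python3 - <<'E'
from h import *
np.set_printoptions(precision=3,suppress=True)
p,r=state(); c=calibration('wrist')
print(r.as_matrix()); print(r.inv().apply(c['position']-p)); print(r.inv().as_matrix()@R.from_euler('xyz',c['attitude']).as_matrix())
E
```

```text
[[-0.     0.371  0.929]
 [-0.001  0.929 -0.371]
 [-1.    -0.001 -0.   ]]
[-171.468   -0.436  -77.925]
[[ 0.001 -0.271  0.963]
 [ 1.    -0.001 -0.001]
 [ 0.001  0.963  0.271]]
```

```bash
python3 - <<'E'
from h import *
z=np.array([.47,-.882,0]); Rt=Rtool([0,0,-1],np.cross(z,[0,0,-1]))
_,r0=state()
row([270,250,330],r0)
row([400,-100,330],Rt)
row([496,-236,200],Rt)
E
```

```text
[0.0, 0.0, 0.0, -0.3894, -0.7255, 0.5269] rows>=4.7
[0.2233, 0.0001, 0.0003, -0.3886, -1.6484, 1.3619] rows>=10.4
[0.2233, 0.0001, 0.0003, 0.045, -1.9504, 1.8271] rows>=12.8
```

```bash
python3 -m handwheel '[[0,0,0,-0.39,-0.7255,0.527,1],[0,0,0,-0.39,-0.7255,0.527,1],[0,0,0,-0.39,-0.7255,0.527,1],[0,0,0,-0.39,-0.7255,0.527,1],[0,0,0,-0.39,-0.7255,0.527,1],[0.1,0,0,-0.39,-1,0.8,0.7],[0.1,0,0,-0.39,-1,0.8,0.7],[0.1,0,0,-0.39,-1,0.8,0.7]]'
python3 - <<'E'
from h import *
z=np.array([.47,-.882,0]); Rt=Rtool([0,0,-1],np.cross(z,[0,0,-1]))
row([400,-100,330],Rt)
row([496,-236,200],Rt)
E
```

```text
clock: 1.15
eef_pos: [316.4, 140.6, 330.3]
eef_rot: [-1.019, 1.57, -1.72]
wrist_force: [0.1, -0.1, 0.4]
finger_gap: 67.7
[0.1209, 0.0002, 0.0002, 0.0017, -0.4329, 0.7303] rows>=4.1
[0.1209, 0.0002, 0.0002, 0.4354, -0.5724, 1.2671] rows>=7.0
```

```bash
python3 -m handwheel '[[0.1209,0,0,0,-0.433,0.73,0.7],[0.1209,0,0,0,-0.433,0.73,0.7],[0.1209,0,0,0,-0.433,0.73,0.7],[0.1209,0,0,0,-0.433,0.73,0.7],[0.1209,0,0,0.2,-0.5,1,0.7],[0.1209,0,0,0.2,-0.5,1,0.7]]'
python3 - <<'E'
from h import *
z=np.array([.47,-.882,0]); Rt=Rtool([0,0,-1],np.cross(z,[0,0,-1]))
row([496,-236,200],Rt)
E
```

```text
clock: 1.9
eef_pos: [449.8, -168.3, 268.9]
eef_rot: [-1.702, 1.57, -2.782]
wrist_force: [0.9, 0.7, 1.0]
finger_gap: 65.8
[0.0004, -0.0, 0.0003, 0.2297, 0.0298, 0.2718] rows>=1.7
```

```bash
python3 -m handwheel '[[0,0,0,0.23,0.03,0.272,0.7],[0,0,0,0.23,0.03,0.272,0.7],[0,0,0,0.23,0.03,0.272,0.7],[0,0,0,0.23,0.03,0.272,0.7]]'
python3 - <<'E'
from h import *
print(calibration('wrist')['position'])
im=camera('wrist'); crop(im,0,0,512,384,1.5,'pics/w1.png')
print(telemetry.read_state()['wrist_force'])
E
```

```text
clock: 2.4
eef_pos: [496.5, -234.8, 200.5]
eef_rot: [-1.548, 1.57, -2.626]
wrist_force: [0.3, 1.0, 0.4]
finger_gap: 65.6
[ 459.97777134 -166.053957    371.94585562]
[-0.06438409 -0.0225837   1.14552993]
```

View pics/w1.png

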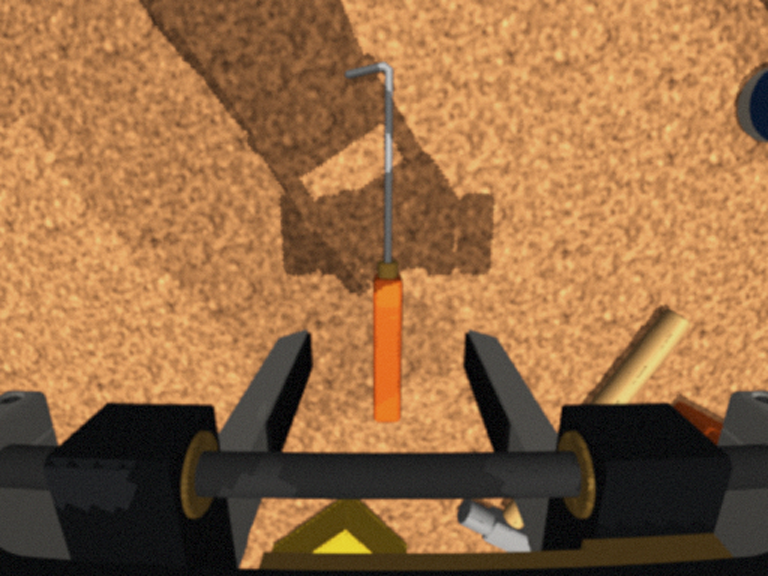

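The wrist picture shows the hook lying straight ahead: bend at (388,69), tip (347,74), front of the handle (387,279), butt (387,420) in the 1.5x picture. Hammer is to the right, bin behind.

```bash
python3 - <<'E'
from h import *
np.set_printoptions(precision=1,suppress=True)
c=calibration('wrist'); g=lambda u,v,z:onz(c,u/1.5,v/1.5,z)
b=g(388,68,14);t=g(347,74,14);f=g(387,279,28);bt=g(387,420,28)
print(b,t,f,bt); d=b-bt; print(np.hypot(d[0],d[1]),np.linalg.norm(f-bt),np.degrees(np.arctan2(d[1],d[0])))
u=(b-bt)[:2];u/=np.linalg.norm(u); o=b[:2]-225*u; print(o,u)
# prelook
th=np.radians(78.); X=np.array([np.cos(th),np.sin(th),0]); 
a=np.radians(60); x=X*np.sin(a)+np.array([0,0,-np.cos(a)]); z=-(X*np.cos(a)+np.array([0,0,np.sin(a)]))
Rt=Rtool(x,np.cross(z,x)); O=np.array([571,220,0])
for p in ([-300,0,150],[-191,0,50]): row(O+X*p[0]+np.array([0,0,p[2]]),Rt)
E
```

```text
[ 428.9 -107.2   14. ] [ 404.  -125.2   14. ] [ 502.7 -246.8   28. ] [ 562.9 -359.5   28. ]
285.6954179409817 127.83135970785222 117.97757912067827
[ 534.4 -305.9] [-0.5  0.9]
[0.2024, 0.3194, 0.1167, 0.1698, 0.2901, -0.4553] rows>=6.7
[0.2024, 0.3194, 0.1167, 0.5028, 0.5247, -0.7331] rows>=6.7
```

```bash
python3 -m handwheel '[[0.1,0.16,0.058,0,0.15,-0.2,0.7],[0.1,0.16,0.058,0,0.15,-0.2,0.7],[0.1,0.16,0.058,0,0.15,-0.2,0.7],[0.1,0.16,0.058,0,0.15,-0.2,0.7],[0.2024,0.3194,0.1167,0.14,0.29,-0.455,0.7],[0.2024,0.3194,0.1167,0.14,0.29,-0.455,0.7],[0.2024,0.3194,0.1167,0.14,0.29,-0.455,0.7],[0.2024,0.3194,0.1167,0.14,0.29,-0.455,0.7],[0.2024,0.3194,0.1167,0.14,0.29,-0.455,0.7],[0.2024,0.3194,0.1167,0.14,0.29,-0.455,0.7]]'
python3 - <<'E'
from h import *
print(telemetry.read_state()['joints'])
im=camera('wrist'); crop(im,0,0,512,384,1.5,'pics/w2.png')
th=np.radians(78.); X=np.array([np.cos(th),np.sin(th),0]); 
a=np.radians(60); x=X*np.sin(a)+np.array([0,0,-np.cos(a)]); z=-(X*np.cos(a)+np.array([0,0,np.sin(a)]))
Rt=Rtool(x,np.cross(z,x)); O=np.array([571,220,0])
for p in ([-300,0,150],[-200,0,60]): row(O+X*p[0]+np.array([0,0,p[2]]),Rt)
E
```

```text
clock: 3.7
eef_pos: [508.9, -73.1, 160.0]
eef_rot: [3.139, 0.526, 1.362]
wrist_force: [-0.4, -0.6, 0.5]
finger_gap: 66.2
[-0.63586097  0.51907981  1.68497682  0.90661694  1.5626451  -0.74952985]
[0.0008, 0.0005, 0.0001, 0.0156, -0.0008, 0.0291] rows>=0.2
[0.0008, 0.0005, 0.0001, 0.4544, -0.0009, 0.1215] rows>=2.3
```

View pics/w2.png

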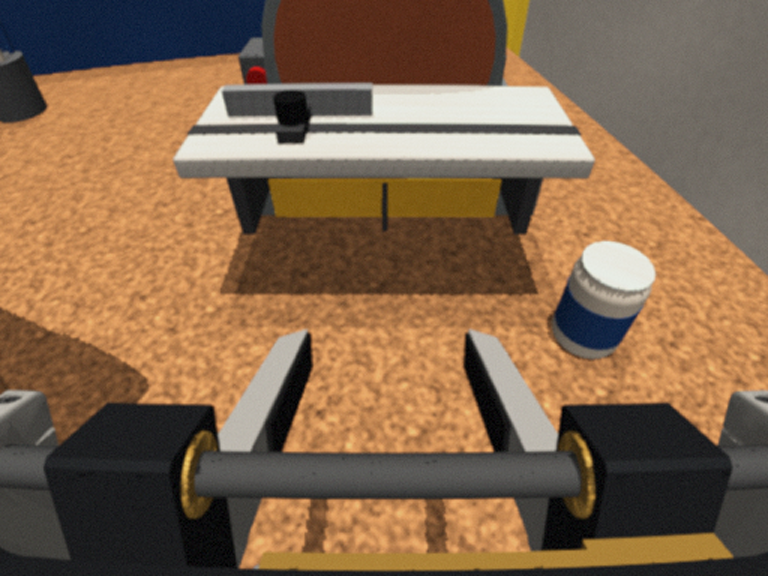

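Sander seen from the front: table edge corners (178,175), (590,175), yellow tray front bottom (272,216)–(500,216), eye edge-on at (385,183–230). Going closer and lower for a finer measurement.

```bash
python3 -m handwheel '[[0,0,0,0.43,0,0.125,0.7],[0,0,0,0.43,0,0.125,0.7],[0,0,0,0.43,0,0.125,0.7],[0,0,0,0.43,0,0.125,0.7],[0,0,0,0.43,0,0.125,0.7]]'
python3 - <<'E'
from h import *
im=camera('wrist'); crop(im,0,0,512,384,1.5,'pics/w3.png'); crop(im,70,60,450,210,2,'pics/w3c.png')
E
```

```text
clock: 4.38
eef_pos: [529.0, 16.5, 64.1]
eef_rot: [3.136, 0.526, 1.36]
wrist_force: [0.3, -1.4, 0.4]
finger_gap: 65.8
```

View pics/w3.png

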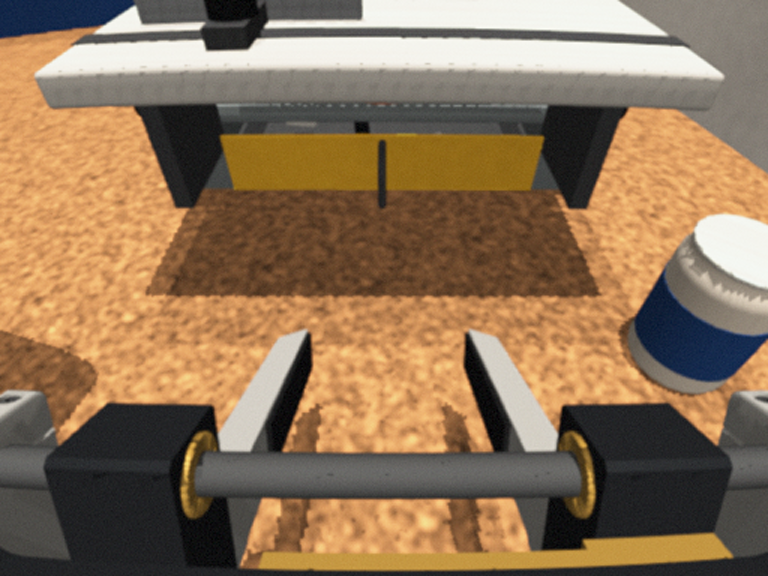

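View pics/w3c.png

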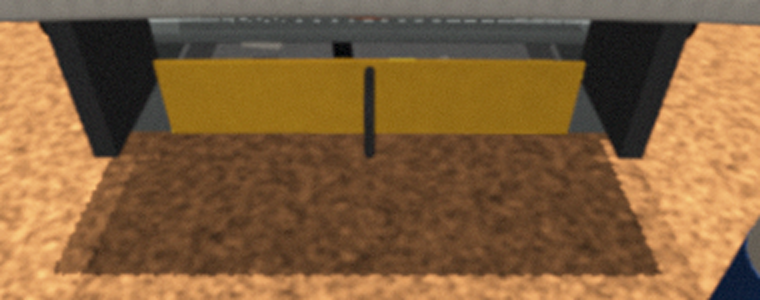

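```bash
cat > fit.py <<'E'
from h import *
from scipy.optimize import least_squares
np.set_printoptions(precision=2,suppress=True)
c=calibration('wrist')
k=lambda u,v:(u/2+70,v/2+60)
# tray pts (x rel tray), sander pts
P=[((-4,122,59),k(155,59.5),1),((-4,-122,59),k(584.5,61),1),((-4,122,11),k(172,133),1),((-4,-122,11),k(569.5,133.5),1),
((-40,0,14),k(370,155),1),((-40,0,54),k(370,68),1),
((-85,134,47),k(93,157),0),((-85,122,47),k(118,157),0),((-85,-122,47),k(618,157),0),((-85,-134,47),k(645,157),0),
((-125,155,132),(48/1.5,107/1.5),0),((-125,-155,132),(715/1.5,108/1.5),0)]
def pts(q):
    th=q[2]; X=np.array([np.cos(th),np.sin(th),0]);Y=np.array([-np.sin(th),np.cos(th),0]);O=np.array([q[0],q[1],0])
    return [O+X*(p[0]-q[3]*t)+Y*p[1]+np.array([0,0,p[2]+(q[4] if len(q)>4 else 0)]) for p,_,t in P]
def res(q): return np.concatenate([proj(c,w)-np.array(m) for w,(_,m,_) in zip(pts(q),P)])
for q0 in ([571,220,1.36,5],[571,220,1.36,5,0]):
    s=least_squares(res,q0,loss='soft_l1'); print(s.x,np.degrees(s.x[2])); 
    cov=np.linalg.inv(s.jac.T@s.jac); print(np.sqrt(np.diag(cov)))
    print(res(s.x).reshape(-1,2).T)
E
python3 fit.py
```

```text
[570.87 225.51   1.37   4.39] 78.23742669871068
[0.42 0.72 0.01 1.54]
[[-0.56  0.41  0.57 -1.5  -0.01 -0.1   1.1   0.61  0.48 -1.11  0.6  -2.  ]
 [-0.23 -0.55 -1.04 -1.02  3.12 15.53  0.06 -0.05  0.22  0.36  2.83  3.04]]
[570.92 224.78   1.37   5.36   1.33] 78.22558277323888
[0.42 0.67 0.01 1.82 0.52]
[[-1.06  1.24  0.16 -0.78  0.14  0.07  0.62  0.18  1.26 -0.27 -0.58 -0.35]
 [-0.63 -0.92 -1.2  -1.15  3.05 15.24 -0.64 -0.76 -0.45 -0.31  1.44  1.73]]
```

```bash
sed -i 's/((-40,0,14),k(370,155),1),((-40,0,54),k(370,68),1)/((-42,0,12.5),k(370,157),1),((-4,0,56),k(370,66.5),1)/' fit.py; python3 fit.py; python3 - <<'E'
from h import *
c=calibration('wrist')
E
```

```text
[570.88 225.51   1.37   5.67] 78.22593357037539
[0.42 0.72 0.01 1.34]
[[-0.85  0.7   0.33 -1.25 -0.02 -0.01  1.1   0.6   0.48 -1.11  0.59 -2.  ]
 [ 0.3  -0.   -0.46 -0.43  4.93 -1.4   0.05 -0.07  0.23  0.37  2.81  3.06]]
[570.94 224.81   1.37   6.79   1.23] 78.21595922630412
[0.4  0.67 0.01 1.45 0.51]
[[-1.36  1.55 -0.08 -0.53  0.14  0.16  0.67  0.22  1.23 -0.31 -0.48 -0.44]
 [ 0.04 -0.24 -0.5  -0.44  5.01 -1.64 -0.59 -0.7  -0.37 -0.23  1.55  1.86]]
```

```bash
python3 - <<'E'
from h import *
u=np.array([-.469,.883,0]); Rt=Rtool([0,0,-1],np.cross(-u,[0,0,-1]))
_,r=state()
row([509,-73,160],r)
row([525,-288.2,110],Rt)
E
```

```text
[0.0, 0.0, 0.0, -0.4248, -0.0017, -0.1234] rows>=2.1
[-0.2002, -0.318, -0.117, -0.938, 0.1984, 0.3683] rows>=6.6
```

```bash
python3 -m handwheel '[[0,0,0,-0.425,0,-0.123,0.7],[0,0,0,-0.425,0,-0.123,0.7],[0,0,0,-0.425,0,-0.123,0.7],[-0.1,-0.159,-0.058,-0.7,0.1,0,0.6],[-0.1,-0.159,-0.058,-0.7,0.1,0,0.6],[-0.1,-0.159,-0.058,-0.7,0.1,0,0.6],[-0.2,-0.318,-0.117,-0.938,0.198,0.368,0.6],[-0.2,-0.318,-0.117,-0.938,0.198,0.368,0.6],[-0.2,-0.318,-0.117,-0.938,0.198,0.368,0.6],[-0.2,-0.318,-0.117,-0.938,0.198,0.368,0.6],[-0.2,-0.318,-0.117,-0.938,0.198,0.368,0.6],[-0.2,-0.318,-0.117,-0.938,0.198,0.368,0.6]]'
python3 - <<'E'
from h import *
u=np.array([-.469,.883,0]); Rt=Rtool([0,0,-1],np.cross(-u,[0,0,-1]))
row([525,-288.2,40],Rt)
row([525,-288.2,12],Rt)
im=camera('wrist'); crop(im,0,0,512,384,1.5,'pics/w4.png')
E
```

```text
clock: 5.92
eef_pos: [524.8, -288.2, 110.0]
eef_rot: [2.954, 1.569, 1.869]
wrist_force: [-0.2, -0.6, -0.4]
finger_gap: 56.2
[-0.0006, -0.0007, -0.0001, 0.2334, 0.0003, 0.0008] rows>=1.1
[-0.0006, -0.0007, -0.0001, 0.3268, 0.0003, 0.001] rows>=1.6
```

View pics/w4.png

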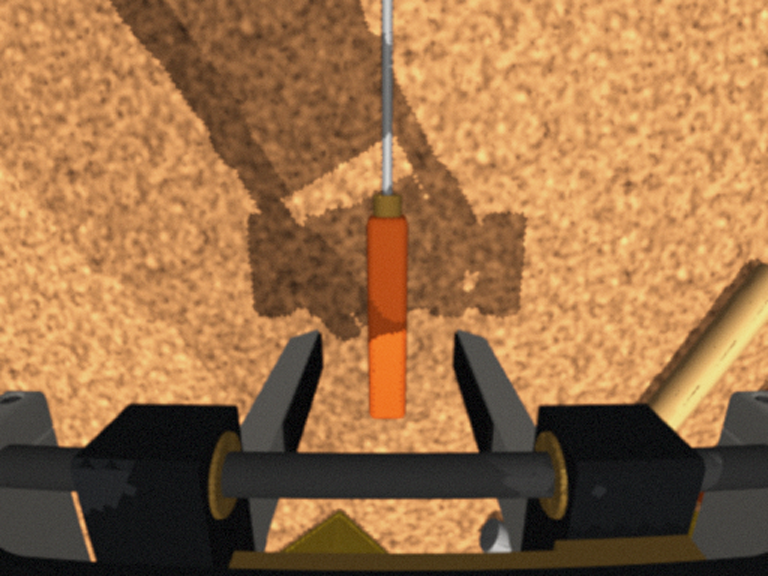

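Hook is straight and centred between the fingers (handle at x≈387, between 310 and 465). Descend and grip.

```bash
python3 -m handwheel '[[0,0,0,0.2,0,0,0.6],[0,0,0,0.327,0,0,0.6],[0,0,0,0.327,0,0,0.6],[0,0,0,0.327,0,0,0.6],[0,0,0,0.327,0,0,0],[0,0,0,0.327,0,0,0],[0,0,0,0.327,0,0,0],[0,0,0,0.327,0,0,0],[0,0,0,0.327,0,0,0],[0,0,0,0.327,0,0,0]]' 45
python3 - <<'E'
from h import *
print(state()[1].as_matrix().round(3))
E
```

```text
clock: 7.22
eef_pos: [524.8, -288.2, 11.9]
eef_rot: [2.981, 1.569, 1.896]
wrist_force: [-0.3, 0.1, 0.7]
finger_gap: 23.7
[[-0.001  0.884  0.467]
 [ 0.002  0.467 -0.884]
 [-1.     0.    -0.002]]
```

```bash
cat >> h.py <<'E'
O=np.array([570.9,225.3,0]);TH=np.radians(78.2);X=np.array([np.cos(TH),np.sin(TH),0]);Y=np.array([-np.sin(TH),np.cos(TH),0])
RS=Rtool([0,0,-1],np.cross(-X,[0,0,-1]))
def bend(x,y,z,L=205): # tcp for bend at sander x,y and prong height z
    return O+X*(x-L)+Y*y+np.array([0,0,z-2])
def where(L=205):
    p,r=state(); h=-r.as_matrix()[:,2]; b=p+L*h; d=b-O; print("bend sander",(d@X).round(1),(d@Y).round(1),(b[2]+2).round(1),"yawerr deg",np.degrees(np.arctan2(h[1],h[0])-TH).round(2))
E
python3 - <<'E'
from h import *
row(bend(-200,-50,70),RS); row(bend(-200,-50,34),RS)
E
```

```text
[0.2203, -0.0006, 0.0001, -0.1863, 0.2026, -0.2963] rows>=3.7
[0.2203, -0.0006, 0.0001, -0.0663, 0.2026, -0.296] rows>=3.7
```

```bash
python3 -m handwheel '[[0,0,0,-0.19,0,0,0],[0,0,0,-0.19,0,0,0],[0.11,0,0,-0.19,0.1,-0.15,0],[0.11,0,0,-0.19,0.1,-0.15,0],[0.11,0,0,-0.19,0.1,-0.15,0],[0.22,0,0,-0.19,0.203,-0.296,0],[0.22,0,0,-0.19,0.203,-0.296,0],[0.22,0,0,-0.066,0.203,-0.296,0],[0.22,0,0,-0.066,0.203,-0.296,0],[0.22,0,0,-0.066,0.203,-0.296,0],[0.22,0,0,-0.066,0.203,-0.296,0]]'
python3 - <<'E'
from h import *
where()
a=camera('top');b=camera('scene')
crop(a,130,140,330,290,3.9,'pics/top1.png'); crop(b,130,130,330,280,3.9,'pics/scene1.png')
E
```

```text
clock: 8.6
eef_pos: [537.6, -181.8, 33.1]
eef_rot: [2.627, 1.569, 0.852]
wrist_force: [0.8, -0.2, -1.3]
finger_gap: 23.7
bend sander -200.3 -50.4 35.3 yawerr deg 0.09
```

View pics/top1.png

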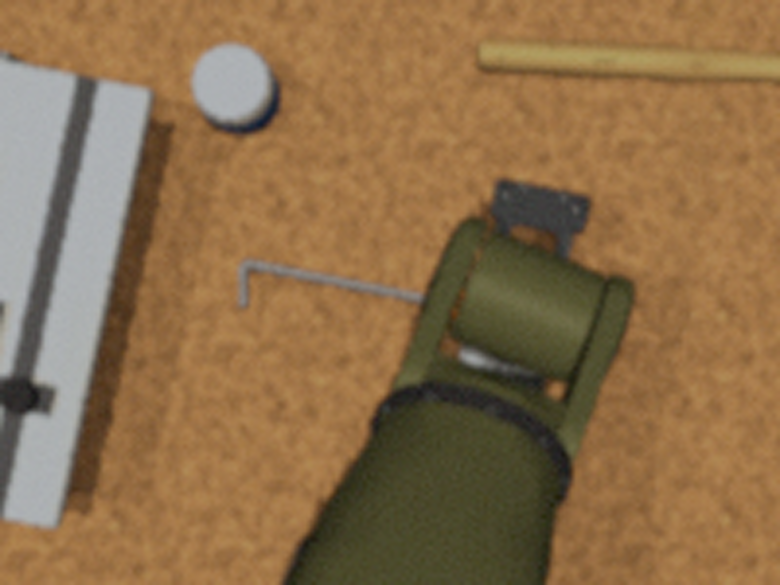

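View pics/scene1.png

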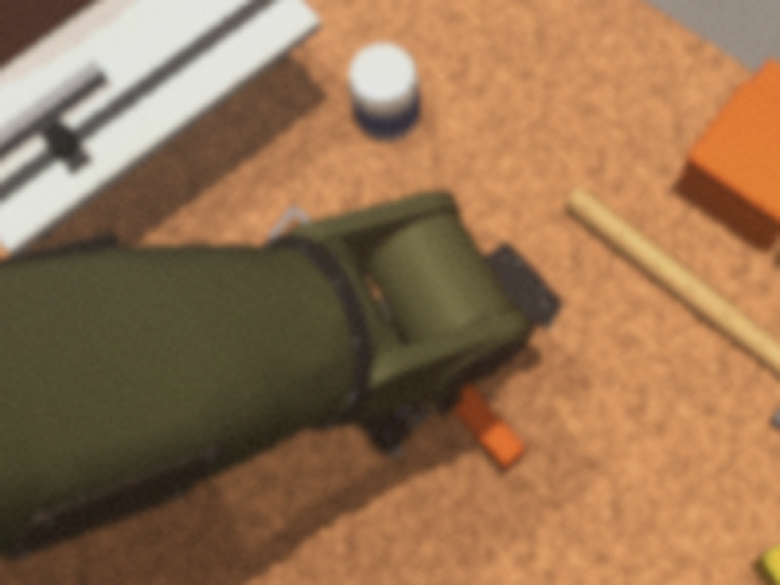

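```bash
python3 - <<'E'
from h import *
np.set_printoptions(precision=1,suppress=True)
T=calibration('top');g=lambda u,v,z:onz(T,u/3.9+130,v/3.9+140,z)
b=g(246,264,35);t=g(242,304,35);f=g(152,90,150);n=g(58,525,150)
print(b,t,f,n); p,r=state(); print("pred",p+205*-r.as_matrix()[:,2], "pred corners",O-125*X-155*Y,O-125*X+155*Y)
for q in (b,t): print((q-O)@X,(q-O)@Y)
c=f/2+n/2; xx=np.array([-(f-n)[1],(f-n)[0],0]);xx/=np.linalg.norm(xx); print(np.degrees(np.arctan2(xx[1],xx[0])),(b-c)@xx-125)
row(bend(-22,-50,34),RS); row(bend(-22,-16,34),RS)
E
```

```text
[578.7  20.   35. ] [548.4  23.   35. ] [694.4  72.1 150. ] [395.  134.1 150. ]
pred [579.2  19.1  33.1] pred corners [697.1  71.2   0. ] [393.6 134.6   0. ]
-199.36025374512593 -49.57023440711419
-202.66693195753655 -19.38173227016878
78.30945261092111 -199.47571342429916
[0.0004, -0.0004, -0.0001, 0.0035, -0.001, -0.5938] rows>=2.9
[0.0004, -0.0004, -0.0001, 0.0034, -0.1143, -0.594] rows>=2.9
```

```bash
python3 -m handwheel '[[0,0,0,0.0035,0,-0.15,0],[0,0,0,0.0035,0,-0.3,0],[0,0,0,0.0035,0,-0.4,0],[0,0,0,0.0035,0,-0.47,0],[0,0,0,0.0035,0,-0.53,0],[0,0,0,0.0035,0,-0.565,0],[0,0,0,0.0035,0,-0.592,0],[0,0,0,0.0035,0,-0.592,0],[0,0,0,0.0035,0,-0.592,0]]'
python3 - <<'E'
from h import *
where(); row(bend(-22.5,-50,34),RS); row(bend(-22.5,-14,34),RS)
E
```

```text
clock: 9.82
eef_pos: [573.5, -8.2, 32.0]
eef_rot: [2.892, 1.57, 1.117]
wrist_force: [-0.4, 1.0, -1.4]
finger_gap: 23.7
bend sander -23.0 -50.1 34.2 yawerr deg 0.05
[0.0003, -0.0004, -0.0001, -0.0002, -0.0011, -0.0016] rows>=0.0
[0.0003, -0.0004, -0.0001, -0.0002, -0.1211, -0.0018] rows>=0.6
```

```bash
python3 -m handwheel '[[0,0,0,0,-0.03,0,0],[0,0,0,0,-0.06,0,0],[0,0,0,0,-0.09,0,0],[0,0,0,0,-0.12,0,0],[0,0,0,0,-0.12,0,0],[0,0,0,0,-0.12,0,0]]'
python3 - <<'E'
from h import *
where()
a=camera('top');crop(a,90,140,290,290,3.9,'pics/top2.png')
a=camera('wrist');crop(a,0,0,512,384,1.5,'pics/w5.png')
E
```

```text
clock: 10.58
eef_pos: [538.5, -0.9, 32.1]
eef_rot: [2.603, 1.569, 0.827]
wrist_force: [0.9, -0.9, -1.9]
finger_gap: 24.2
bend sander -23.0 -14.4 34.4 yawerr deg 0.05
```

View pics/w5.png

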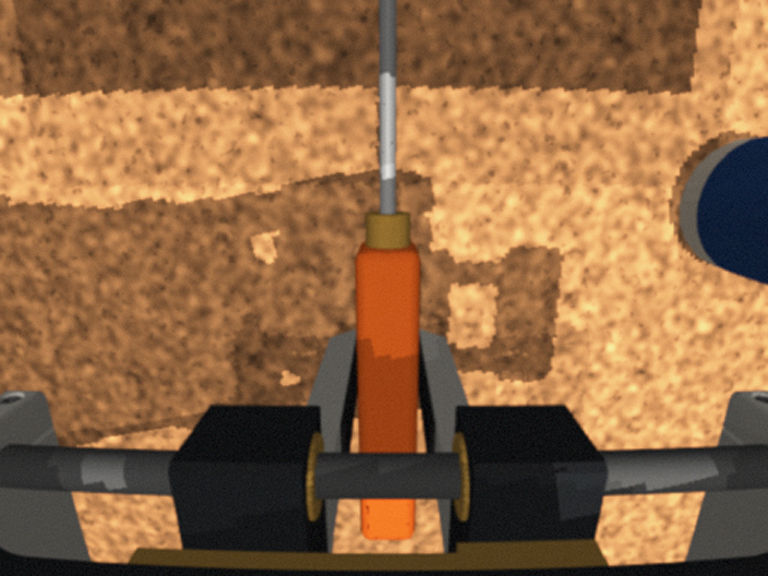

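```bash
python3 -m handwheel '[[0,0,0,0,0,0.03,0],[0,0,0,0,0,0.06,0],[0,0,0,0,0,0.09,0],[0,0,0,0,0,0.12,0],[0,0,0,0,0,0.15,0],[0,0,0,0,0,0.18,0],[0,0,0,0,0,0.21,0],[0,0,0,0,0,0.24,0],[0,0,0,0,0,0.27,0]]'
python3 - <<'E'
from h import *
where()
a=camera('top');crop(a,90,140,290,290,3.9,'pics/top3.png')
E
```

```text
clock: 11.8
eef_pos: [521.9, -80.8, 31.9]
eef_rot: [2.783, 1.569, 1.007]
wrist_force: [0.6, 3.3, -1.0]
finger_gap: 23.3
bend sander -104.6 -14.4 34.1 yawerr deg 0.05
```

View pics/top3.png

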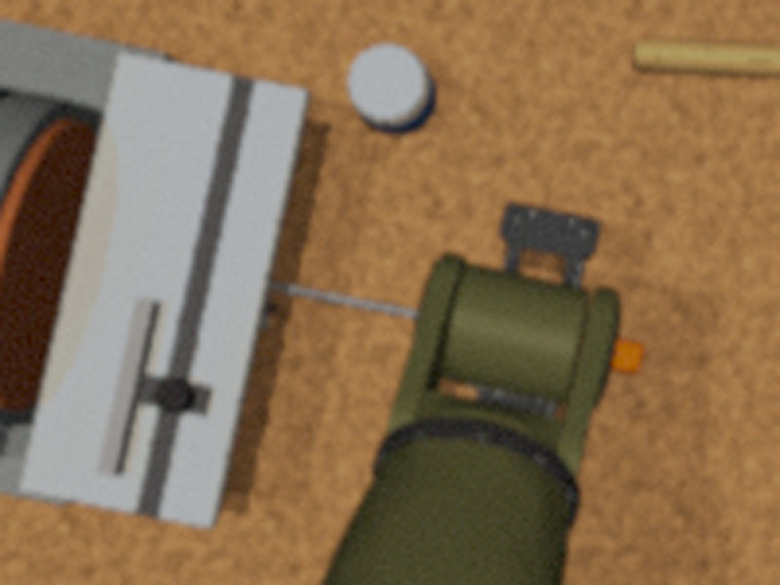

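The force of 3.3 N towards the sander and the eye's outer bar just appearing at (272,310) beside the rod show the tray is coming. Continue.

```bash
python3 -m handwheel '[[0,0,0,0,0,0.03,0],[0,0,0,0,0,0.06,0],[0,0,0,0,0,0.09,0],[0,0,0,0,0,0.12,0],[0,0,0,0,0,0.15,0],[0,0,0,0,0,0.18,0],[0,0,0,0,0,0.21,0],[0,0,0,0,0,0.235,0],[0,0,0,0,0,0.25,0],[0,0,0,0,0,0.25,0],[0,0,0,0,0,0.25,0]]'
python3 - <<'E'
from h import *
where()
a=camera('top');crop(a,90,140,290,290,3.9,'pics/top4.png')
E
```

```text
clock: 13.22
eef_pos: [506.5, -155.2, 31.9]
eef_rot: [2.18, 1.57, 0.404]
wrist_force: [-0.1, -0.5, -1.4]
finger_gap: 23.7
bend sander -180.6 -14.7 34.0 yawerr deg 0.03
```

View pics/top4.png

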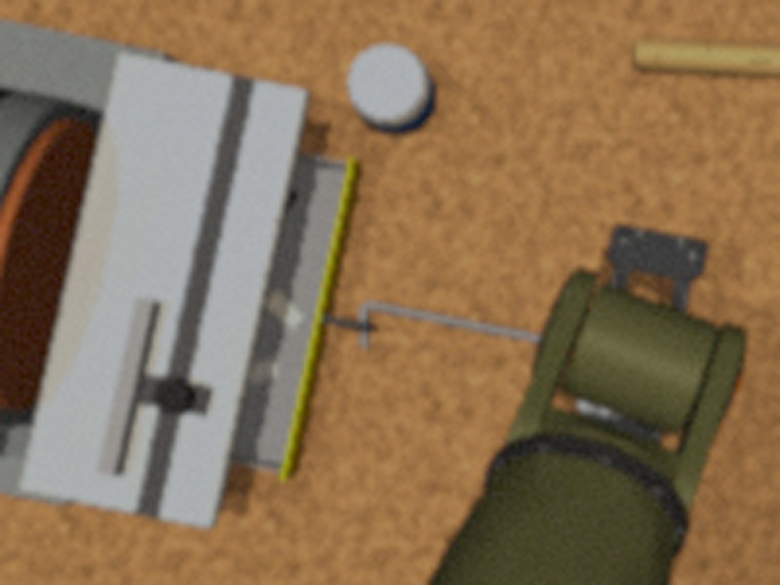

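```bash
python3 - <<'E'
from h import *
T=calibration('top');g=lambda u,v,z:onz(T,u/3.9+90,v/3.9+140,z)
for q in (g(357,159,59),g(288,478,59),g(306,90,150),g(214,525,150),g(368,304,34),g(376,327,50)): print(((q-O)@X).round(1),((q-O)@Y).round(1))
E
```

```text
-153.3 -119.1
-153.0 121.7
-123.3 -151.9
-125.3 153.5
-180.4 -14.9
-192.0 0.7
```

Tray front measures about -153 (≈149 mm out). A small extra pull to confirm the stop.

```bash
python3 -m handwheel '[[0,0,0,0,0,0.007,0],[0,0,0,0,0,0.01,0],[0,0,0,0,0,0.01,0]]'
python3 - <<'E'
from h import *
where()
E
```

```text
clock: 13.65
eef_pos: [505.9, -158.0, 31.8]
eef_rot: [2.392, 1.57, 0.615]
wrist_force: [0.6, 2.8, -1.4]
finger_gap: 24.1
bend sander -183.5 -14.6 34.0 yawerr deg 0.03
```

```bash
python3 -m handwheel '[[0,0,0,0,0,-0.025,0],[0,0,0,0,0,-0.047,0],[0,0,0,0,0,-0.047,0],[0,0,0,0,0.04,-0.047,0],[0,0,0,0,0.08,-0.047,0],[0,0,0,0,0.12,-0.047,0],[0,0,0,0,0.14,-0.047,0],[0,0,0,0,0.14,-0.047,0]]'
python3 - <<'E'
from h import *
where()
a=camera('top');crop(a,90,140,290,290,3.9,'pics/top5.png')
E
```

```text
clock: 14.65
eef_pos: [550.1, -152.8, 31.6]
eef_rot: [2.696, 1.57, 0.92]
wrist_force: [-0.4, 0.4, -2.0]
finger_gap: 23.4
bend sander -169.3 -56.8 33.8 yawerr deg 0.04
```

View pics/top5.png

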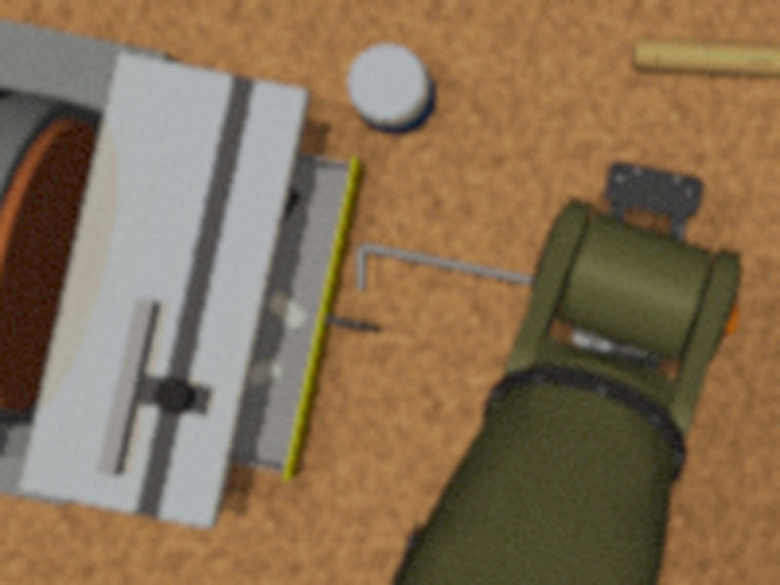

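The hook is free (tip at (362,290), eye at (330–378,322)), tray still out. Draw back and lay down.

```bash
python3 -m handwheel '[[0,0,0,0,0,0.15,0],[0,0,0,0,0,0.3,0],[0,0,0,0,0,0.33,0],[0,0,0,0.03,0,0.33,0],[0,0,0,0.05,0,0.33,0],[0,0,0,0.064,0,0.33,0],[0,0,0,0.064,0,0.33,0],[0,0,0,0.064,0,0.33,0]]'
```

```text
clock: 15.7
eef_pos: [529.7, -249.2, 12.2]
eef_rot: [2.932, 1.57, 1.156]
wrist_force: [0.6, 0.1, -1.5]
finger_gap: 23.7
```

```bash
python3 - <<'E'
from h import *
where()
a=camera('wrist');crop(a,0,0,512,384,1.5,'pics/w6.png')
E
```

```text
bend sander -267.9 -56.5 14.4 yawerr deg 0.07
```

View pics/w6.png

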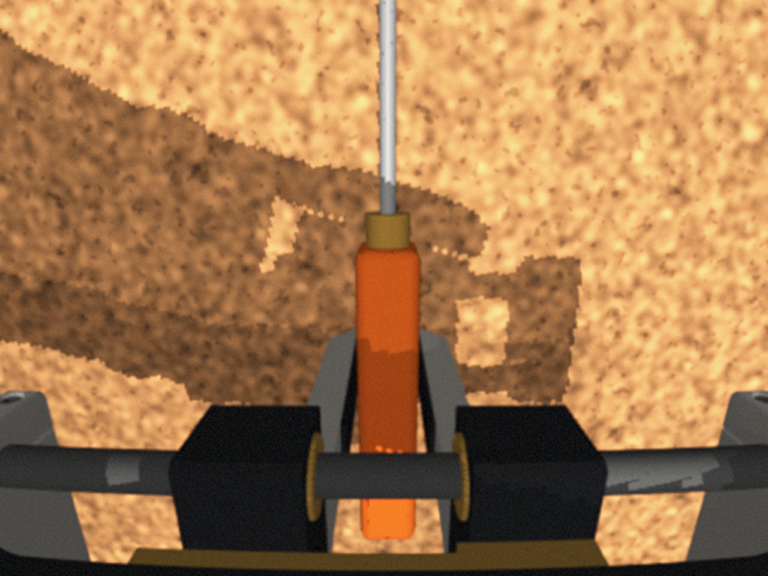

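```bash
python3 -m handwheel '[[0,0,0,0.002,0,0,0],[0,0,0,0.002,0,0,0],[0,0,0,0.002,0,0,0.35],[0,0,0,0.002,0,0,0.5],[0,0,0,0.002,0,0,0.5],[0,0,0,0.002,0,0,0.5],[0,0,0,-0.08,0,0,0.5],[0,0,0,-0.25,0,0,0.5],[0,0,0,-0.4,0,0,0.5],[0,0,0,-0.6,0,0,0.5],[0,0,0,-0.6,0,0,0.5],[0,0,0,-0.6,0,0,0.5]]'
```

```text
clock: 17.25
eef_pos: [529.4, -249.3, 191.6]
eef_rot: [-2.707, 1.57, 1.801]
wrist_force: [0.7, -0.8, -0.2]
finger_gap: 47.0
```

```bash
python3 - <<'E'
from h import *
a=camera('wrist');crop(a,0,0,512,384,1.5,'pics/w7.png')
a=camera('top');crop(a,90,100,490,300,1.9,'pics/top6.png')
T=calibration('top')
E
```

```text
(no output)
```

View pics/w7.png

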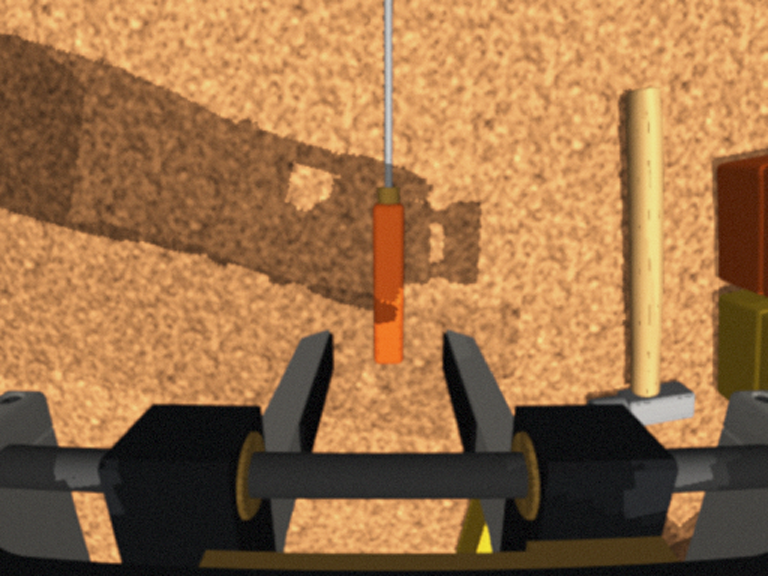

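View pics/top6.png

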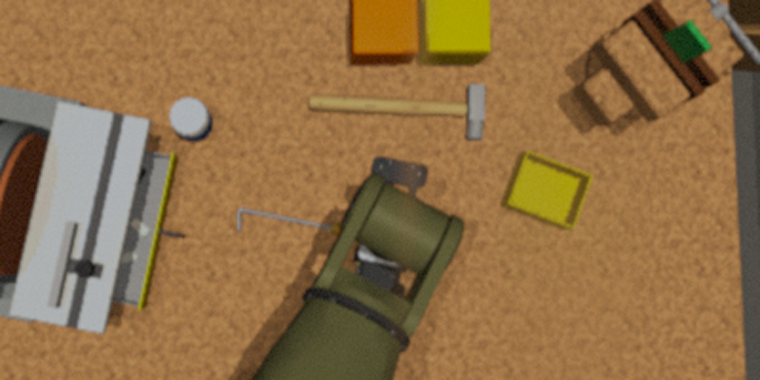

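Hook lies released on the bench (bend at (240,211)), tray front at (174,155)–(144,306), and bystanders stand where they were. One numeric check, then I hand in.

```bash
python3 - <<'E'
from h import *
from cell import order
T=calibration('top');g=lambda u,v,z:onz(T,u/1.9+90,v/1.9+100,z)
L=lambda q:(((q-O)@X).round(1),((q-O)@Y).round(1))
print("tray",L(g(174,155,59)),L(g(144,306,59)),"bend",L(g(240,211,14)),"can",g(189,117,85))
print(order.sign_off())
E
```

```text
tray (np.float64(-153.9), np.float64(-116.8)) (np.float64(-157.5), np.float64(116.4)) bend (np.float64(-266.9), np.float64(-54.0)) can [708.31313576  24.75705416  85.        ]
the job is handed in; nothing more can be done
None
```

I drew the tray out to its stop with the chip hook, unhooked it, and laid the hook back down flat on the bench. I then handed the job in at about 17 s; no verdict was reported.

- **Tray:** the top camera puts its front face at sander x between -153 and -157 mm, where -154 is expected at the full-out stop. The two ends of that last reading differ by about 4 mm because it came from a coarse picture. A small extra pull at the end met about 3 N at rest. That is no more than the tray's own sliding friction, so it does not prove the stop was reached, but the position agrees with it.
- **Hook:** it is released and lying on the bench, with its bend about 110 mm from the eye and well clear of the tray. I lowered it until its underside should have been within half a millimetre of the bench. I did not measure its tilt directly, but both the wrist and top pictures look right.
- **Bystanders:** the can measures within 1 mm of where it started. I checked the hammer and the bin only by eye in the pictures, and they look unmoved.
- **Contact:** nothing in the forces or pictures suggested that the fingers or arm touched the tray. The wrist force readings stayed below 4 N.

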